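# Fit the small cone on the citrus press and hold it down

### The arm

A 6-joint arm with a two-finger parallel gripper is mounted at the origin on a cart in front of the work surface, level with it; the furniture and walls round the work are solid. World frame = base frame: x ahead of the robot, y to its left, z up, the work surface at z = 0. Lengths are in m, angles in rad, forces in N, time in s.
With the tool pointing down it reaches from about 0.225 to 0.875 m from the base axis. Payload 3.4 kg.
Tool frame: the origin (TCP) lies on the centre line of the jaws, within the pads' length; the fingertips stand 11 mm ahead of it and the grasp point (between the pads) lies 8 mm behind it; z points along the fingers, y is the line along which they close (so a half turn about z gives the same grasp; the last joint's range is limited). The gripper opens to 85 mm and grips with 20 to 120 N. Pads are 22 mm wide; open, the fingers measure 114 mm over their backs; the gripper's body (76 mm by 85 mm) begins 54 mm behind the grasp point. The pads swing forward as they close: fully open they stand 13 mm farther back than shut.
Start: joints at [-1.285, 0.276, 1.505, -0, 1.361, -0.121], TCP at [0.228, -0.528, 0.242] pointing down, gripper open.
Joint ranges: [-2.89, 2.89], [-0.75, 2.08], [0.22, 2.7], [-1.18, 4.32], [0.11, 2.71], [-2.7, 2.7]. Speed limits (rad/s): [2.57, 2.57, 3.14, 3.14, 3.14, 3.14].

### API

Orientations are given as a unit quaternion [w, x, y, z].
In Python, from rig import manip, eyes, job gives the robot as it stands.
- The arm moves only by the tool drive_tool, never from a script. Its argument "rows" is a list of rows, each a list of 3 entries, a list of its own where there are three numbers: the turn, a rotation vector about the world's x, y, z in rad, then the shift along the world's x, y, z in cm, then the finger opening in cm, from 0 to 8.54. A call has 1 to 8 rows; each row shifts and turns the commanded pose from where the row before left it; what a row does not reach is not made up. A row lasts 1/8 s, in which the tool goes at most 62.5 mm and 10.7 degrees, less where a joint would pass 70% of its speed; a pose out of reach is approached as far as the arm can. A call is refused whole if a number of a shift passes 6.25 or a number of a turn 0.188, either way. A call with a gripper value outside its range is refused whole. The fingers move at their own pace and stop on an object; "force" is the grip in N (left out, the last holds). Time passes only in rows, so rows that do not move let the fingers close. It gives the time, the measured TCP pose, the force, the opening and the grip force at its end, in the units of the state.
- manip.get_state(): the state, without advancing time (a new reading comes with each control period).
- eyes.get_image(name): name is "side" or "top" or "wrist"; returns the picture (400x640x3 uint8, red, green, blue); there is no depth.
- eyes.get_calibration(name): a dict with "camera_matrix" (3x3 intrinsics, pixels), "view" (4x4, takes a point from world to camera coordinates). Camera axes: x right, y up, looking along -z (the intrinsics and any distortion apply to the point x, -y, -z); pixel columns grow to the right and rows downward; lengths in m; the calibration is good to about 2 mm. A picture is of the moment at which its call begins: read the wrist's pose just before it. get_calibration takes no time and is no camera call; for the wrist camera it gives the pose at the moment of the call.
- job.sign_off(): hands the job in; it is judged then, once.
The state is a dict: "clock": time; "qpos": joint angles; "qd": joint speeds; "effort": joint torques, N m; "position": TCP position; "ee_rot": TCP orientation; "contact_force": force on the tool from outside, world axes, zero at the start; "moment": the same for the moment, N m; "width": finger opening in m; "gripper_force": force on a finger pad.
Only numpy, scipy, OpenCV 4.12 (cv2) and the standard library are available. Lean on these libraries where they do the work, as an engineer would, in place of code of your own. Each camera call takes 0.05 s, during which the arm holds its last target. There are 200 camera calls.

### The job

Get the citrus press ready for lemons: first swing its lever so that the lever clicks into the notch between the two ribs and the cover stands clear of the drive hub. Then take the small squeezing cone off its wooden ring, turn it so that the four splines of its shank mesh with the cross-shaped slot of the hub, slide it fully home and press it well down against the sprung drive. Finish while still holding the cone pressed down; do not let go, and leave the large cone and the things round about where they are.

Things in the scene. Friction and masses are not known exactly. Their poses are not given: they have to be found in the camera images.
- lever (a joint): Lever angle (rad) about its upright pivot, counter-clockwise seen from above; range 0 to 1.65. Starts at 0 to 0.12 (hub covered). Notch at 1.20: a sprung ball under the lever snaps between two ribs on the housing; about 5 N at the knob carries it over a rib; let go between 1.08 and 1.32, it snaps to 1.20 within 0.04. Past about 1.38 it overshoots the second rib. Elsewhere it stays put.
- knob (a point): Grip point of the lever's upright round black knob (14 mm diameter): on its axis, 12 mm below its top, 45 mm above the housing's top. The straight post reaches down to 23 mm below the point, where the lever arm is. It moves on a circle of 62 mm radius about pivot. Turns with the lever.
- pivot (a point): Fixed point on the lever's pivot axis, level with the top of the press housing (60 mm above the worktop). The point's axes are those of the press.
- notch (a point): Fixed point on the press housing's top (45 mm below the knob's grip point) over which knob stands when the lever is in its notch (62 mm from pivot).
- press: White citrus press base, fixed, 156 x 214 x 60 mm. Origin on the worktop under the hub's axis; the housing spans x -78 to 78 mm, y -76 to 138 mm of its axes; the lever pivot is at y = +58 mm. The lever carries a round steel cover (45 mm), 15 to 19 mm above the housing, which lies over the hub at lever angle 0 and beside it in the notch.
- hub_top (a point): Centre of the top face of the round metal drive hub (42 mm diameter, at rest 72 mm above the worktop). In it an open cross-shaped slot: arms along the point's x and y axes, each 10.4 mm wide and reaching 15.2 mm from the centre, over 18 mm deep. The hub sinks with the drive; it turns only stiffly (0.15 N m), and its angle differs from start to start.
- drive (a joint): How far the hub is pushed down (m): 0 at rest, stop at 0.008. Spring: about 4.5 N to start moving, 8 N at 0.004, 12 N at the stop.
- small_cone: Small white squeezing cone, 40 to 85 g. Origin: centre of the underside of its round skirt (52 mm diameter, 6 mm thick). Above the skirt a flat-sided grip block, 36 mm along its x, 22 mm along its y, from 6 to 34 mm height, then a ribbed dome no wider than 22 mm, top at 56 mm. Starts upright, at any yaw, its shank in a fixed wooden ring (60 mm diameter, 23 mm high), skirt on its 3 mm rubber studs.
- large_cone: The large white cone of the same shape (skirt 68 mm, block 50 x 32 mm, 78 mm high above its origin at the skirt's underside), in the other wooden ring. To be left there.
- timer: Kitchen timer, 63 mm diameter, 44 mm high; origin under its centre. Bystander.
- mug: Striped mug with handle, 92 x 127 x 95 mm; origin under its centre. Bystander.
- jar: Honey jar with a lid, 65 mm diameter, 100 mm high; origin under its centre. Bystander.
- tin: Food tin, 75 mm diameter, 58 mm high; origin under its centre. Bystander.
- shank_tip (a point): Centre of the lower end of the small cone's shank, 18 mm below the skirt's underside. The shank is a cross of four splines along the cone's x and y axes, each 8 mm wide, 26 mm from end to end. Seated, the skirt's underside rests on the hub's top, at any of the four quarter turns.
Not all that is in view belongs to the job. What is shaped like the small_cone but green is not meant.

How it is judged:
On the way, in this order (a step that is already met when the one before it is completed fails the run):
1. the lever is in its notch, the small cone still in its ring (value of joint lever between 1.13 and 1.27 rad and distance of small_cone from where it was at the start of the episode below 0.02 m and contact force between press and the fingers below 0.3 N), for 0.3 s.
2. the small cone is home in the hub and the drive is pushed down (z of small_cone in the frame of hub_top below 0.003 m and horizontal distance between small_cone and hub_top below 0.004 m and value of joint drive above 0.003 m), for 0.2 s.
At the end, for the whole second after the job is handed in: Lever in its notch (1.20 within 0.07 rad); small cone upright, meshed, skirt within 3 mm of the hub's top and 4 mm of its axis; fingers hold it (over 3 N) and keep the drive down more than 3 mm; large cone within 2 cm of its start (all of step 2 and value of joint lever between 1.13 and 1.27 rad and z of small_cone in the frame of hub_top above -0.003 m and angle between small_cone's own z axis and vertical below 0.1 rad and contact force between the fingers and small_cone above 3 N and distance of large_cone from where it was at the start of the episode below 0.02 m); the arm keeps its last pose, push and grip.
It fails at once if the large cone or a bystander is moved more than 3 cm (distance of any of large_cone, timer, mug, jar, tin from where it was at the start of the episode above 0.03 m).
It also fails if it takes over 54 s, if anything falls off the work surface, if the arm or the gripper's body presses on something with over 40 N, if the wrist force passes 120 N, or if a joint passes its speed limit or range.

## Working session

There is one attempt and no reset: what is moved stays moved. The work goes in short steps, Python scripts to look and compute and a tool call to move; the robot and the scene stay as the last step left them, time stands still between calls to the robot, and variables do not carry over. Pictures are saved under pics/ and viewed, at most 10 in all, crops included, and the job is handed in when it is done.

Besides the shell and the picture viewer there is one more tool, called after "Call:" as name(argument=value, ...) on one line, values as JSON. drive_tool: Moves the arm, as the interface text tells. Its arguments: {"type":"object","properties":{"rows":{"type":"array"},"force":{"type":"number"}},"required":["rows"]}

```bash
mkdir -p pics; ls; cat > h.py <<'E'
import numpy as np, cv2
from rig import manip, eyes, job
def snap(n,f):
    im=eyes.get_image(n); cv2.imwrite('pics/'+f,im[:,:,::-1]); return im
def ray(n,uv,z,c=None):
    c=c or eyes.get_calibration(n); K=np.array(c["camera_matrix"]);V=np.array(c["view"])
    d=cv2.undistortPoints(np.array([[uv]],float),K,np.array(c.get("distortion",np.zeros(5)),float))[0,0]
    R=V[:3,:3];o=-R.T@V[:3,3];w=R.T@np.array([d[0],-d[1],-1.])
    return o+w*(z-o[2])/w[2]
def proj(n,p,c=None):
    c=c or eyes.get_calibration(n); K=np.array(c["camera_matrix"]);V=np.array(c["view"])
    q=V[:3,:3]@np.array(p)+V[:3,3]; u=K@np.array([q[0],-q[1],-q[2]]);return u[:2]/u[2]
E
python3 - <<'E'
from h import *
a=snap('top','top0.png');b=snap('side','side0.png')
print(eyes.get_calibration('top'),eyes.get_calibration('side').keys())
print(manip.get_state())
E
```

```text
pics
{'camera_matrix': array([[437.965173  ,   0.        , 317.80563538],
       [  0.        , 437.965173  , 201.87439555],
       [  0.        ,   0.        ,   1.        ]]), 'view': array([[ 0.01649472, -0.99974966,  0.01511728, -0.22279372],
       [ 0.99903749,  0.01709381,  0.0403967 , -0.52045954],
       [-0.040645  ,  0.0144364 ,  0.99906935, -1.20872533],
       [ 0.        ,  0.        ,  0.        ,  1.        ]])} dict_keys(['camera_matrix', 'view'])
{'clock': 0.1, 'qpos': array([-1.28499842e+00,  2.76502701e-01,  1.50597603e+00,  6.61827754e-06,
        1.36066432e+00, -1.21003768e-01]), 'qd': array([ 0.00014672, -0.00068182, -0.00142959,  0.00109869, -0.00103856,
        0.00049869]), 'effort': array([ 2.08889862e-03, -4.17695439e+01, -2.46402472e+01,  2.67324253e-05,
        5.75185273e-03, -1.10021764e-05]), 'position': array([ 0.22738639, -0.5276639 ,  0.2415549 ]), 'ee_rot': array([-7.72833075e-04,  9.79385115e-01,  2.02000482e-01, -6.05768555e-05]), 'contact_force': array([-0.23456899, -0.6166534 ,  0.95669597]), 'moment': array([-0.02957163,  0.03631587,  0.00946543]), 'gripper_force': 0.0, 'width': 0.08518687610374868}
```

View pics/top0.png

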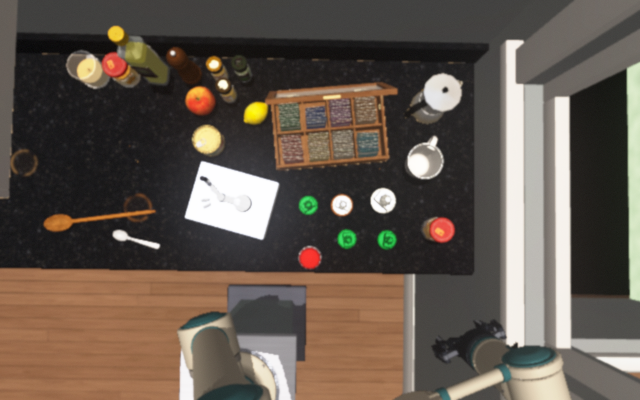

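View pics/side0.png

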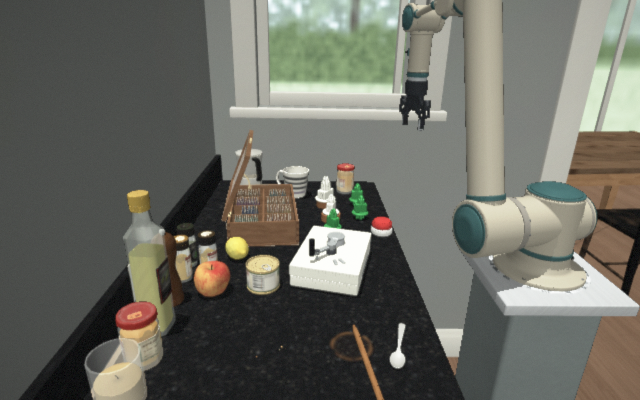

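The top view shows the press at about (232,200), with its cover at (242,203) and its knob at (206,181). There are five cone-shaped things: greens at (308,205), (347,239) and (387,240), and whites at (342,205) and (383,201). The smaller white one at (342,205) should be the small cone, and (383,201) the large one. I'll confirm that in a crop.

```bash
python3 - <<'E'
from h import *
im=cv2.imread('pics/top0.png')
c=cv2.resize(im[155:250,180:310],None,fx=6,fy=6,interpolation=cv2.INTER_CUBIC); cv2.imwrite('pics/c1.png',c)
a=cv2.resize(im[175:255,295:405],None,fx=3.6,fy=3.6,interpolation=cv2.INTER_CUBIC)
s=cv2.imread('pics/side0.png');b=cv2.resize(s[170:295,285:385],None,fx=3.9,fy=3.9,interpolation=cv2.INTER_CUBIC)
h=max(a.shape[0],b.shape[0]);o=np.zeros((h,a.shape[1]+b.shape[1],3),np.uint8);o[:a.shape[0],:a.shape[1]]=a;o[:b.shape[0],a.shape[1]:]=b
cv2.imwrite('pics/c2.png',o);print(c.shape,o.shape)
for n,uv,z in [('small',(342,205),.05),('large',(383,201),.06),('cover',(242,203),.078),('knob',(206,181),.117),('tin',(207,139),.05),('mug',(425,160),.09),('timer',(310,258),.04),('g1',(308,205),.05),('g2',(347,239),.05),('jar',(439,230),.1)]: print(n,ray('top',uv,z).round(3))
E
```

```text
(570, 780, 3) (488, 786, 3)
small [ 0.515 -0.279  0.05 ]
large [ 0.528 -0.388  0.06 ]
cover [ 0.515 -0.014  0.078]
knob [0.568 0.073 0.117]
tin [0.688 0.089 0.05 ]
mug [ 0.636 -0.493  0.09 ]
timer [ 0.37  -0.195  0.04 ]
g1 [ 0.514 -0.187  0.05 ]
g2 [ 0.424 -0.294  0.05 ]
jar [ 0.453 -0.528  0.1  ]
```

View pics/c1.png

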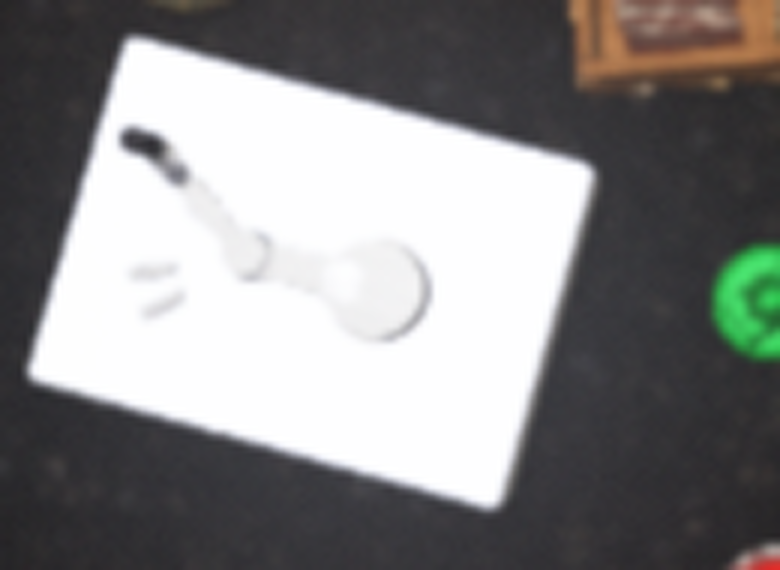

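View pics/c2.png

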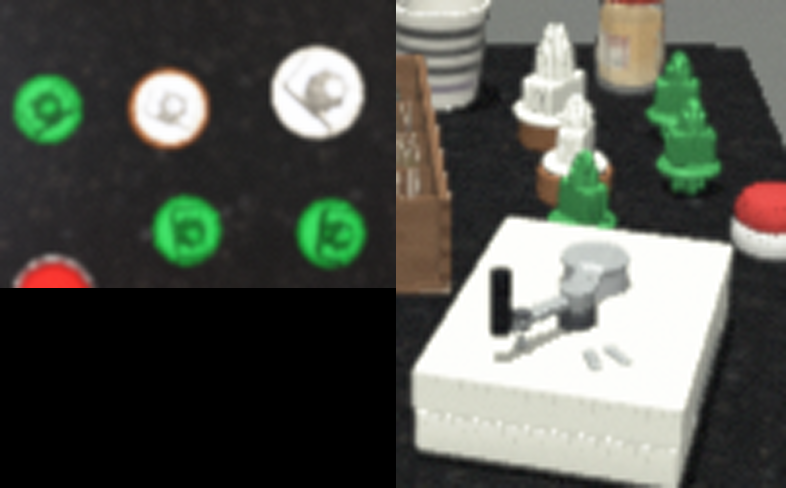

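The crops confirm it: the small cone is the white one at (342,205), whose skirt is smaller than its ring, and the large white one is at (383,201). On the press, the cover sits over the hub, the knob's top is at crop (133,137), the pivot at (250,255), and the ribs are at the lower left. Next I'll fit the press pose from its top corners.

```bash
python3 - <<'E'
from h import *
px=lambda x,y:((x+.5)/6+180-.5,(y+.5)/6+155-.5)
W=np.array([ray('top',px(*c),.06)[:2] for c in [(128,37),(595,165),(497,510),(28,377)]])
# corners in press frame: +y = left; +x = up?
L=np.array([[.078,.138],[.078,-.076],[-.078,-.076],[-.078,.138]])
a=L-L.mean(0);b=W-W.mean(0)
th=np.arctan2((a[:,0]*b[:,1]-a[:,1]*b[:,0]).sum(),(a*b).sum());R=np.array([[np.cos(th),-np.sin(th)],[np.sin(th),np.cos(th)]])
o=W.mean(0)-R@L.mean(0)
print('yaw',th,'hub',o,'res',(W-(L@R.T+o)).round(4).tolist())
piv=o+R@[0,.058];print('pivot',piv)
k=ray('top',px(135,138),.117)[:2];d=k-piv;print('knob',k,np.hypot(*d),np.arctan2(d[1],d[0]))
c=ray('top',px(380,290),.079)[:2];d=c-piv;print('cover',c,np.hypot(*d),np.arctan2(-d[1],-d[0]))
for r in [(153,270),(163,305)]:
  d=ray('top',px(*r),.062)[:2]-piv;print('rib',np.hypot(*d),np.arctan2(d[1],d[0]))
print('small',ray('top',(295+168.5/3.6,175+108/3.6),.029))
print(eyes.get_calibration('wrist'))
E
```

```text
yaw -0.25565695831470897 hub [ 0.51574044 -0.01303621] res [[0.0009, 0.0007], [0.0015, -0.0015], [-0.0019, -0.0006], [-0.0005, 0.0014]]
pivot [0.53040754 0.04307864]
knob [0.57666201 0.08287684] 0.061019441940703543 0.7105115992154657
cover [ 0.51530362 -0.01629449] 0.061264152881033575 1.3216902708625278
rib 0.0446257401830878 1.7358973260571524
rib 0.04533302977240059 2.0978652520118235
small [ 0.51597182 -0.27993415  0.029     ]
{'camera_matrix': array([[298.66074301,   0.        , 316.90158535],
       [  0.        , 298.66074301, 198.01138126],
       [  0.        ,   0.        ,   1.        ]]), 'view': array([[ 0.39547187, -0.91847645, -0.00173671, -0.57421284],
       [ 0.88175018,  0.38018651, -0.27923975,  0.03663379],
       [ 0.2571354 ,  0.10890012,  0.96021984, -0.37909163],
       [ 0.        ,  0.        ,  0.        ,  1.        ]])}
```

Call:
drive_tool(rows=[[[0,0,0.11],[2.2,3.8,0],8.5],[[0,0,0.11],[2.2,3.8,0],8.5],[[0,0,0.11],[2.2,3.8,0],8.5],[[0,0,0.11],[2.2,3.8,0],8.5],[[0,0,0.11],[2.2,3.8,0],8.5],[[0,0,0.11],[2.2,3.8,0],8.5],[[0,0,0.11],[2.2,3.8,0],8.5],[[0,0,0.11],[2.2,3.8,0],8.5]])

```text
clock: 1.1
position: [0.4039, -0.2226, 0.2421]
ee_rot: [-0.0, 0.799, 0.601, -0.0]
contact_force: [1.1, -0.1, 0.0]
width: 0.0855
gripper_force: 0.0
```

Call:
drive_tool(rows=[[[0,0,0],[2.2,3.8,0],8.5],[[0,0,0],[2.2,3.8,0],8.5],[[0,0,0],[2.2,3.8,0],8.5],[[0,0,0],[2.2,3.8,0],6],[[0,0,0],[2.2,3.8,0],4],[[0,0,0],[2,3.8,0],4],[[0,0,0],[0,0,0],4],[[0,0,0],[0,0,0],4]])

```text
clock: 2.1
position: [0.533, 0.0037, 0.2419]
ee_rot: [-0.0, 0.8, 0.6, -0.001]
contact_force: [-0.2, 0.1, 0.0]
width: 0.04
gripper_force: 0.0
```

```bash
python3 - <<'E'
from h import *
s=manip.get_state();print(s['clock'],s['position'],s['ee_rot'],s['width'],s['qpos'])
c=eyes.get_calibration('wrist');im=snap('wrist','w1.png')
np.save('w1cal.npy',c,allow_pickle=True)
print(proj('wrist',[.577,.083,.117],c),proj('wrist',[.5304,.0431,.06],c))
E
```

```text
2.1 [0.53296553 0.00366644 0.24186601] [-1.63390631e-04  7.99871601e-01  6.00170682e-01 -7.40620760e-04] 0.04002206780150273 [-1.23173155e-01  2.13603427e-01  1.59227737e+00 -8.14686697e-04
  1.33700529e+00  1.60383033e-01]
[342.32970791  87.90848708] [304.46087603 144.50286321]
```

View pics/w1.png

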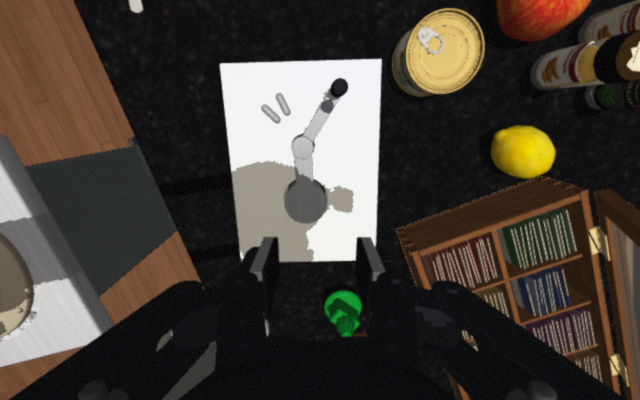

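The wrist view shows the knob's top at about (341,86), the pivot cap at (303,146), the ribs at (271,114) and (283,104), and housing corners at (221,64), (381,60), (377,262) and (241,263).

```bash
python3 - <<'E'
from h import *
c=np.load('w1cal.npy',allow_pickle=True).item()
print('knob',ray('w',(341,86),.117,c))
for p in [(221,64),(381,60),(377,262),(241,263)]: print(ray('w',p,.06,c))
piv=ray('w',(303,146),.079,c)[:2];print('piv',piv)
for r in [(271,114),(283,104)]:
  d=ray('w',r,.062,c)[:2]-[.5304,.0431];print(np.hypot(*d),np.arctan2(d[1],d[0]))
E
```

```text
knob [0.57634282 0.08469913 0.117     ]
[0.47531214 0.13944125 0.06      ]
[0.62463082 0.09957202 0.06      ]
[ 0.57213367 -0.11028168  0.06      ]
[ 0.41934548 -0.06727164  0.06      ]
piv [0.52996303 0.04383406]
0.04508150281240405 2.1139153001830593
0.045190148972163766 1.7657060607863535
```

Call:
drive_tool(rows=[[[0,0,0],[1.45,2.7,0],4],[[0,0,0],[1.45,2.7,0],4],[[0,0,0],[1.45,2.7,0],4],[[0,0,0],[0,0,-3],4],[[0,0,0],[0,0,-3],4],[[0,0,0],[0,0,-2],4],[[0,0,0],[0,0,0],4],[[0,0,0],[0,0,0],4]])

```text
clock: 3.15
position: [0.5775, 0.0841, 0.1633]
ee_rot: [0.001, 0.8, 0.599, 0.001]
contact_force: [-0.3, -0.2, -0.4]
width: 0.0402
gripper_force: 0.0
```

Call:
drive_tool(rows=[[[0,0,0],[0,0,-2.5],4],[[0,0,0],[0,0,-2.5],4],[[0,0,0],[0,0,-1.3],4],[[0,0,0],[0,0,0],4],[[0,0,0],[0,0,0],0.5],[[0,0,0],[0,0,0],0.5],[[0,0,0],[0,0,0],0.5],[[0,0,0],[0,0,0],0.5]], force=40)

```text
clock: 4.15
position: [0.5765, 0.0853, 0.1006]
ee_rot: [-0.0, 0.8, 0.6, 0.0]
contact_force: [-3.2, 1.4, 6.6]
width: 0.0125
gripper_force: 39.2
```

Call:
drive_tool(rows=[[[0,0,0.1],[-0.67,0.65,0],0.5],[[0,0,0.1],[-0.76,0.54,0],0.5],[[0,0,0.1],[-0.83,0.41,0],0.5],[[0,0,0.1],[-0.88,0.29,0],0.5],[[0,0,0.1],[-0.92,0.15,0],0.5],[[0,0,0.1],[-0.93,0.02,0],0.5],[[0,0,0.1],[-0.92,-0.12,0],0.5],[[0,0,0.1],[-0.86,-0.26,0],0.5]])

```text
clock: 5.15
position: [0.5152, 0.106, 0.1007]
ee_rot: [0.003, 0.503, 0.864, 0.007]
contact_force: [5.4, 13.4, -1.0]
width: 0.0128
gripper_force: 40.3
```

Call:
drive_tool(rows=[[[0,0,0],[0,0,0],0.5],[[0,0,0],[0,0,0],0.5]])

```text
clock: 5.4
position: [0.5097, 0.1044, 0.1005]
ee_rot: [-0.0, 0.504, 0.864, 0.003]
contact_force: [-2.5, 8.2, 4.7]
width: 0.0129
gripper_force: 40.4
```

Call:
drive_tool(rows=[[[0,0,0],[0,0,0],4],[[0,0,0],[0,0,0],4],[[0,0,0],[0,0,0],4],[[0,0,0],[0,0,3],4],[[0,0,0],[0,0,5],4],[[0,0,-0.15],[0,-4,3],5],[[0,0,-0.15],[0,-4,0],7],[[0,0,-0.15],[0,-4,0],8.5]])

```text
clock: 6.4
position: [0.5095, -0.0197, 0.21]
ee_rot: [0.001, 0.685, 0.728, 0.0]
contact_force: [0.2, 0.2, -1.0]
width: 0.083
gripper_force: 0.0
```

Call:
drive_tool(rows=[[[0,0,-0.15],[0,-4,0],8.5],[[0,0,-0.15],[0,-4,0],8.5],[[0,0,0],[0,0,0],8.5],[[0,0,0],[0,0,0],8.5]])

```text
clock: 6.9
position: [0.5091, -0.0982, 0.2091]
ee_rot: [-0.0, 0.785, 0.62, 0.0]
contact_force: [0.9, 0.3, -0.2]
width: 0.0852
gripper_force: 0.0
```

```bash
python3 - <<'E'
from h import *
s=manip.get_state();print(s['clock'],s['position'],s['ee_rot'],s['width'],s['qpos'])
c=eyes.get_calibration('wrist');im=snap('wrist','w2.png')
np.save('w2cal.npy',c,allow_pickle=True)
h=proj('w',[.5157,-.013,.072],c);k=proj('w',[.509,.101,.117],c);print(h,k)
x,y=int(h[0])-60,int(h[1])-60;print('hub crop',x,y)
x=max(x,0);y=max(y,0)
a=cv2.resize(im[y:y+130,x:x+130,::-1],None,fx=4.5,fy=4.5,interpolation=cv2.INTER_CUBIC)
cv2.imwrite('pics/w2c.png',a)
E
```

```text
6.9 [ 0.50907346 -0.09817942  0.20911889] [-3.95082984e-04  7.84813250e-01  6.19732205e-01  2.55961363e-05] 0.08522756207749822 [-3.25108565e-01  2.13116331e-01  1.67725303e+00  4.99311980e-04
  1.25185751e+00 -9.12719479e-02]
[301.70126633  94.38568368] [ 240.93232806 -100.63954361]
hub crop 241 34
```

View pics/w2c.png

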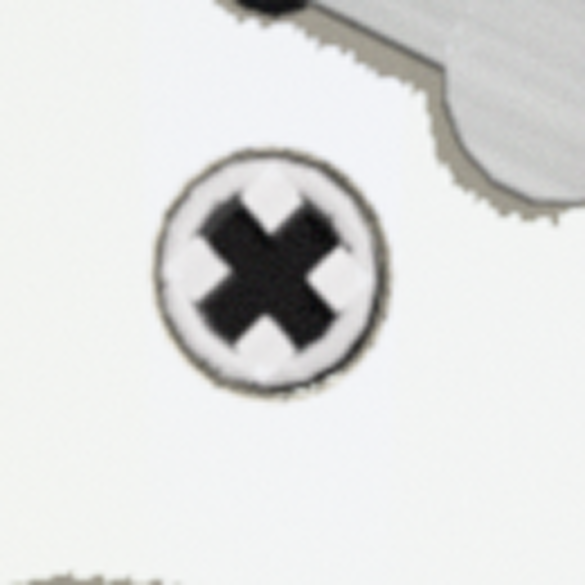

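The crop shows the cover clear of the hub and the cross slot centred at crop (270,272). Its arm ends are near (220,217), (323,221), (318,331) and (217,325).

```bash
python3 - <<'E'
from h import *
c=np.load('w2cal.npy',allow_pickle=True).item()
P=[ray('w',(241+(u+.5)/4.5-.5,34+(v+.5)/4.5-.5),.072,c)[:2] for u,v in [(220,217),(323,221),(318,331),(217,325)]]
print(np.array(P),np.mean(P,0))
for a,b in((0,2),(1,3)):
  d=P[a]-P[b];print(np.hypot(*d),np.arctan2(d[1],d[0])%(np.pi/2))
q=[(160,270),(386,270),(270,150),(270,392)]
Q=[ray('w',(241+(u+.5)/4.5-.5,34+(v+.5)/4.5-.5),.072,c)[:2] for u,v in q];print(Q,np.mean(Q,0))
E
```

```text
[[ 0.50816069 -0.0009158 ]
 [ 0.52675139 -0.0060744 ]
 [ 0.52116383 -0.02501195]
 [ 0.50263813 -0.01946307]] [ 0.51467851 -0.0128663 ]
0.027380763895242716 0.49485091395860614
0.027580899619493456 0.5068577663434812
[array([ 0.49470945, -0.00734916]), array([ 0.53629169, -0.01727322]), array([0.52012589, 0.00813864]), array([ 0.50943378, -0.0338405 ])] [ 0.5151402  -0.01258106]
```

Call:
drive_tool(rows=[[[0,0,0],[0,-4,0],8.5],[[0,0,0],[0,-4,0],8.5],[[0,0,0],[0,-4,0],8.5],[[0,0,0],[0,-4,0],8.5],[[0,0,0],[0,-4,0],8.5],[[0,0,0],[0,-4,0],8.5],[[0,0,0],[0,0,0],8.5],[[0,0,0],[0,0,0],8.5]])

```text
clock: 7.95
position: [0.5095, -0.3368, 0.209]
ee_rot: [-0.001, 0.784, 0.62, 0.0]
contact_force: [0.1, -0.2, 0.2]
width: 0.0851
gripper_force: 0.0
```

```bash
python3 - <<'E'
from h import *
s=manip.get_state();print(s['clock'],s['position'],s['ee_rot'],s['width'],s['qpos'])
c=eyes.get_calibration('wrist');im=snap('wrist','w3.png')
np.save('w3cal.npy',c,allow_pickle=True)
h=proj('w',[.5157,-.28,.05],c);print(h)
x,y=max(int(h[0])-60,0),max(int(h[1])-60,0);print('crop',x,y)
a=cv2.resize(im[y:y+130,x:x+130,::-1],None,fx=4.5,fy=4.5,interpolation=cv2.INTER_CUBIC)
a=cv2.createCLAHE(2,(4,4)).apply(a[:,:,1])
cv2.imwrite('pics/w3c.png',a)
E
```

```text
7.95 [ 0.50948319 -0.3368037   0.2090444 ] [-7.29245907e-04  7.84433442e-01  6.20212522e-01  2.65159812e-04] 0.08507549981493538 [-6.98469282e-01  3.49300072e-01  1.47971733e+00  8.41504599e-04
  1.31389671e+00 -4.65914978e-01]
[309.94671149 126.61235006]
crop 249 66
```

View pics/w3c.png

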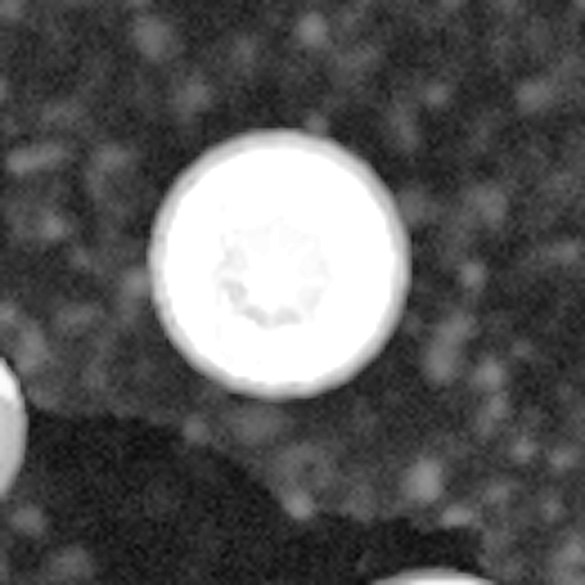

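The crop is overexposed: the skirt disc is centred near (280,263) with the dome inside it. I'll stretch the bright range to get the grip block's yaw.

```bash
python3 - <<'E'
from h import *
im=cv2.imread('pics/w3.png')[66:196,249:379]
r=im[20:100,20:100].astype(float)
print([np.percentile(r[20:60,20:60,k],[0,5,25,50,75,95,100]) for k in range(3)])
g=im.astype(float).min(2); g2=np.clip((g-228)/27*255,0,255).astype(np.uint8)
a=cv2.resize(g2[25:95,25:100],None,fx=7,fy=7,interpolation=cv2.INTER_CUBIC)
t=cv2.imread('pics/top0.png')[190:220,327:357].min(2).astype(float)
print(t[8:22,8:22].astype(int))
t=np.clip((t-150)/105*255,0,255).astype(np.uint8)
b=cv2.resize(t,(270,270),interpolation=cv2.INTER_CUBIC)
o=np.zeros((490,800),np.uint8);o[:,:525]=a;o[:270,530:]=b
cv2.imwrite('pics/w3d.png',o)
E
```

```text
[array([ 48., 237., 254., 255., 255., 255., 255.]), array([ 52., 245., 255., 255., 255., 255., 255.]), array([ 67., 250., 255., 255., 255., 255., 255.])]
[[211 242 249 252 253 253 253 253 253 253 253 252 242 209]
 [242 247 250 252 252 250 249 252 252 253 253 253 252 244]
 [249 246 249 252 252 242 235 240 244 248 252 253 253 252]
 [251 245 249 252 250 232 215 222 226 230 241 247 251 252]
 [250 246 250 249 240 218 212 235 240 229 218 232 248 251]
 [247 248 251 246 226 206 229 242 249 245 226 225 248 252]
 [243 249 252 247 222 202 231 244 250 249 232 228 249 252]
 [241 248 252 247 223 194 216 238 243 240 213 220 248 252]
 [240 238 244 237 204 181 190 211 212 207 201 226 248 250]
 [248 239 232 213 183 174 179 179 178 198 230 245 250 247]
 [252 250 246 233 212 190 179 172 183 209 242 251 252 245]
 [251 253 253 250 246 234 216 210 214 219 235 245 246 240]
 [239 251 253 253 253 251 248 247 247 244 238 232 231 230]
 [196 239 251 253 253 253 253 253 253 252 249 241 231 204]]
```

View pics/w3d.png

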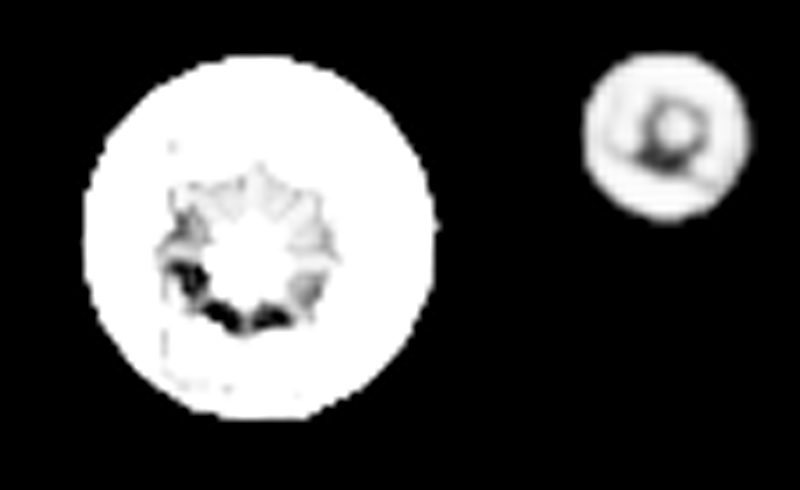

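The stretched wrist crop (left) shows the block's left edge running (172,145) to (162,380), and its lower edge from (162,380) to about (230,390). The skirt disc is centred at about (260,238). The top crop (right) shows a block edge from (612,145) to (718,190).

```bash
python3 - <<'E'
from h import *
c=np.load('w3cal.npy',allow_pickle=True).item()
f=lambda u,v,z:ray('w',(249+25+(u+.5)/7-.5,66+25+(v+.5)/7-.5),z,c)[:2]
P=[f(172,145,.06),f(162,380,.06),f(230,390,.06)];print(P)
for a,b in((0,1),(1,2)):
  d=P[a]-P[b];print(np.hypot(*d),np.arctan2(d[1],d[0])%(np.pi))
t=lambda u,v:ray('top',(327+((u-530)+.5)/9-.5,190+(v+.5)/9-.5),.06)[:2]
d=t(612,145)-t(718,190);print('top',np.hypot(*d),np.arctan2(d[1],d[0])%np.pi)
im=cv2.imread('pics/w3.png');m=(im[66:196,249:379].min(2)>150).astype(np.uint8)
n,l,s,ce=cv2.connectedComponentsWithStats(m);i=1+s[1:,4].argmax();print(s[i],ce[i])
print('skirt',ray('w',(249+ce[i][0],66+ce[i][1]),.030,c), 'dome', f(248,253,.075))
g=im[66:196,249:379].astype(int).sum(2)[40:86,40:86]
np.set_printoptions(linewidth=250)
print(765-g[:, :26])
E
```

```text
[array([ 0.50886777, -0.26404628]), array([ 0.50013294, -0.29282398]), array([ 0.50861695, -0.29619093])]
0.030074134377863958 1.276106085070464
0.009127699911651027 2.7637972456004305
top 0.03427640154595655 1.1860728552343214
[  36   32   52   54 2206] [61.45285585 58.58386219]
skirt [ 0.51598432 -0.27897702  0.03      ] dome [ 0.51574081 -0.27889448]
[[233 204 211 ...   0   0   0]
 [205 187 123 ...   0   0   0]
 [195 118  11 ...   0   0   0]
 ...
 [625 634 635 ...   0   0   0]
 [644 644 631 ...   4   4   4]
 [638 646 630 ... 108 139 167]]
```

Call:
drive_tool(rows=[[[0,0,-0.05],[0.3,2.9,0],5.5],[[0,0,-0.05],[0.33,2.9,0],5.5],[[0,0,0],[0,0,-3],5.5],[[0,0,0],[0,0,-3],5.5],[[0,0,0],[0,0,-2],5.5],[[0,0,0],[0,0,0],5.5],[[0,0,0],[0,0,0],5.5],[[0,0,0],[0,0,0],5.5]])

```text
clock: 9.0
position: [0.5164, -0.2804, 0.1307]
ee_rot: [0.001, 0.815, 0.58, 0.0]
contact_force: [-0.2, -0.6, -0.4]
width: 0.055
gripper_force: 0.0
```

Call:
drive_tool(rows=[[[0,0,0],[-0.05,0.12,-2.4],5.5],[[0,0,0],[0,0,-2.5],5.5],[[0,0,0],[0,0,-2],5.5],[[0,0,0],[0,0,-1],5.5],[[0,0,0],[0,0,-0.4],5.5],[[0,0,0],[0,0,0],5.5],[[0,0,0],[0,0,0],5.5]])

```text
clock: 9.88
position: [0.5156, -0.2794, 0.0471]
ee_rot: [0.001, 0.815, 0.58, 0.0]
contact_force: [0.6, -0.2, 0.3]
width: 0.0548
gripper_force: 0.0
```

Call:
drive_tool(rows=[[[0,0,0],[0,0,0],1],[[0,0,0],[0,0,0],1],[[0,0,0],[0,0,0],1],[[0,0,0],[0,0,0],1],[[0,0,0],[0,0,0],1],[[0,0,0],[0,0,0],1]], force=50)

```text
clock: 10.62
position: [0.5153, -0.2792, 0.0467]
ee_rot: [0.0, 0.815, 0.58, 0.0]
contact_force: [-0.1, 0.3, 4.8]
width: 0.021
gripper_force: 51.2
```

Call:
drive_tool(rows=[[[0,0,0],[0,0,2],1],[[0,0,0],[0,0,3],1],[[0,0,0],[0,0,3],1],[[0,0,0],[0,0,3],1],[[0,0,0],[0,0,1],1],[[0,0,0],[0,3,0],1],[[0,0,-0.147],[0,4,0],1],[[0,0,-0.147],[0,4,0],1]])

```text
clock: 11.62
position: [0.5142, -0.1679, 0.1648]
ee_rot: [-0.001, 0.892, 0.452, -0.001]
contact_force: [-0.9, 0.4, -1.0]
width: 0.021
gripper_force: 50.5
```

Call:
drive_tool(rows=[[[0,0,-0.147],[0,4,0],1],[[0,0,-0.147],[0,4,0],1],[[0,0,-0.147],[0,4,0],1],[[0,0,0],[0,3,0],1],[[0,0,0],[0,0,0],1],[[0,0,0],[0,0,0],1],[[0,0,0],[0,0,0],1]])

```text
clock: 12.5
position: [0.515, -0.02, 0.1659]
ee_rot: [0.0, 0.969, 0.248, -0.0]
contact_force: [0.1, -0.7, -1.2]
width: 0.0211
gripper_force: 50.5
```

Call:
drive_tool(rows=[[[0,0,0],[0,0.4,0],1],[[0,0,0],[0,0.33,-1.5],1],[[0,0,0],[0,0,-2],1],[[0,0,0],[0,0,-1.3],1],[[0,0,0],[0,0,0],1],[[0,0,0],[0,0,0],1]])

```text
clock: 13.25
position: [0.5155, -0.0119, 0.1186]
ee_rot: [0.0, 0.969, 0.248, 0.0]
contact_force: [-0.7, 0.5, -0.5]
width: 0.0211
gripper_force: 50.5
```

```bash
python3 - <<'E'
from h import *
s=manip.get_state();print(s['clock'],s['position'],s['ee_rot'],s['contact_force'])
a=snap('wrist','w4.png')[:,:,::-1];b=snap('side','s4.png')[:,:,::-1]
h=proj('side',[.515,-.013,.08]);print(h);x,y=int(h[0]),int(h[1])
hw=proj('wrist',[.515,-.0127,.072]);print('hub in wrist',hw)
A=cv2.resize(a[150:400,200:450],(400,400),interpolation=cv2.INTER_CUBIC)
B=cv2.resize(b[y-45:y+35,x-40:x+40],(400,400),interpolation=cv2.INTER_CUBIC)
cv2.imwrite('pics/m4.png',np.hstack([A,B]))
E
```

```text
13.25 [ 0.51550486 -0.01187885  0.11857379] [1.78550870e-04 9.68692393e-01 2.48263832e-01 2.93421645e-04] [-0.67928827  0.45399857 -0.54442387]
[335.58670577 234.27058543]
hub in wrist [317.30293051 227.35279591]
```

View pics/m4.png

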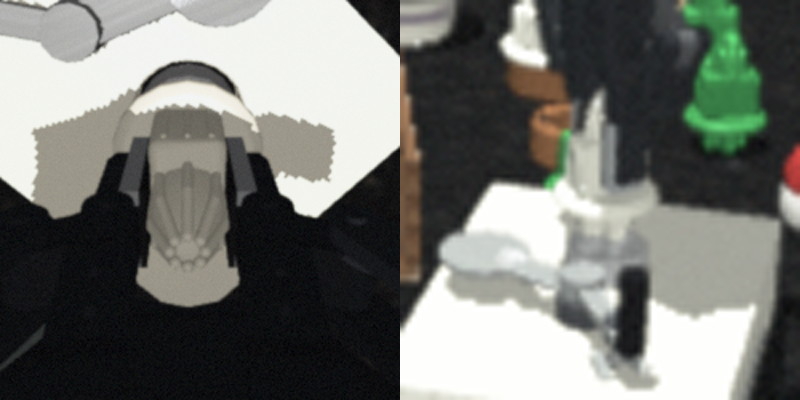

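The cone is held upright between the pads over the hub, with the wooden ring empty behind it. I'll lower gently and watch the force.

Call:
drive_tool(rows=[[[0,0,0],[-0.05,-0.08,-0.3],1],[[0,0,0],[0,0,-0.4],1],[[0,0,0],[0,0,-0.3],1],[[0,0,0],[0,0,-0.2],1],[[0,0,0],[0,0,0],1]])

```text
clock: 13.98
position: [0.5145, -0.0126, 0.1061]
ee_rot: [-0.0, 0.969, 0.248, -0.0]
contact_force: [0.1, 0.9, -1.0]
width: 0.0209
gripper_force: 50.5
```

No force with the tip about 5 mm into the slot, so the splines mesh. Lowering further.

Call:
drive_tool(rows=[[[0,0,0],[0,0,-0.4],1],[[0,0,0],[0,0,-0.4],1],[[0,0,0],[0,0,-0.4],1],[[0,0,0],[0,0,-0.1],1],[[0,0,0],[0,0,0],1],[[0,0,0],[0,0,0],1]])

```text
clock: 14.72
position: [0.5148, -0.0126, 0.0934]
ee_rot: [0.0, 0.969, 0.248, 0.0]
contact_force: [-0.5, 0.3, -1.6]
width: 0.0211
gripper_force: 50.6
```

Call:
drive_tool(rows=[[[0,0,0],[0,0,-0.2],1],[[0,0,0],[0,0,-0.2],1],[[0,0,0],[0,0,-0.2],1],[[0,0,0],[0,0,0],1],[[0,0,0],[0,0,0],1],[[0,0,0],[0,0,0],1]])

```text
clock: 15.48
position: [0.5149, -0.0127, 0.088]
ee_rot: [0.0, 0.969, 0.248, 0.0]
contact_force: [-0.8, 0.7, 6.8]
width: 0.0209
gripper_force: 51.4
```

Call:
drive_tool(rows=[[[0,0,0],[0,0,-0.1],1],[[0,0,0],[0,0,-0.1],1],[[0,0,0],[0,0,0],1],[[0,0,0],[0,0,0],1],[[0,0,0],[0,0,0],1],[[0,0,0],[0,0,0],1]])

```text
clock: 16.23
position: [0.515, -0.0126, 0.0862]
ee_rot: [0.0, 0.969, 0.248, 0.001]
contact_force: [-2.4, -0.4, 8.4]
width: 0.021
gripper_force: 51.6
```

```bash
python3 - <<'E'
from h import *
s=manip.get_state();print(s['clock'],s['position'],s['contact_force'],s['moment'])
b=snap('side','s5.png')[:,:,::-1];a=snap('top','t5.png')[:,:,::-1]
B=cv2.resize(b[185:295,280:380],(400,440),interpolation=cv2.INTER_CUBIC)
A=cv2.resize(a[155:265,180:280],(400,440),interpolation=cv2.INTER_CUBIC)
cv2.imwrite('pics/m5.png',np.hstack([A,B]))
E
```

```text
16.225 [ 0.5149534  -0.01264735  0.08618024] [-2.40505502 -0.38466549  8.44126775] [ 0.07825273  0.30622015 -0.06484572]
```

View pics/m5.png

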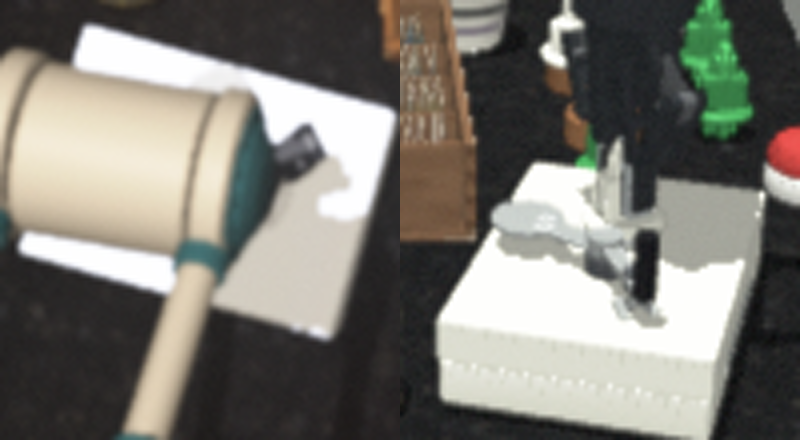

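The side view shows the skirt seated on the hub, the cover swung clear and the knob standing by the ribs. The force is about 9.6 N once the cone's weight is added back, which puts the drive down about 5 to 6 mm. Handing in.

```bash
python3 -c "
from rig import job
print(job.sign_off())"
```

```text
the job is handed in; nothing more can be done
None
```

I handed the job in with the lever in its notch and the small cone meshed in the hub, held pressed down by an estimated 5–6 mm; the sign-off returned no verdict, so I can't confirm it passed.

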